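# Clamp a modelling-board block with the inner knob of a coaxial dial

## Robot

A 7-joint arm with a two-finger parallel gripper is mounted at the origin on the work surface. World frame = base frame: x ahead of the robot, y to its left, z up, the work surface at z = 0. Lengths are in m, angles in degrees, forces in N, time in s.
With the tool pointing down it reaches from about 0.35 to 0.775 m from the base axis. Payload 3.1 kg.
Tool frame: the origin (TCP) lies on the centre line of the jaws, within the pads' length; the fingertips stand 17 mm ahead of it and the grasp point (between the pads) lies 2 mm behind it (robot.tip_reach is the distance from the TCP to the fingertips, in m); z points along the fingers, y is the line along which they close (so a half turn about z gives the same grasp; the last joint's range is limited). The gripper opens to 85 mm and grips with 20 to 120 N. Pads are 22 mm wide; open, the fingers measure 114 mm over their backs; the gripper's body (76 mm by 85 mm) begins 54 mm behind the grasp point. The pads swing forward as they close: fully open they stand 13 mm farther back than shut.
Start: joints at [72.095, 17.813, 0.802, 86.603, -0.252, 75.585, -1.558], TCP at [0.147, -0.53, 0.248] pointing down, gripper open.
Joint ranges: [-154.91, 154.91], [-16.99, 109.72], [-72.82, 74.43], [7.12, 147.25], [-82.49, 262.49], [11.32, 116.49], [-174.64, 174.64]. Speed limits (degrees/s): [159.86, 159.86, 180, 180, 180, 180, 180].

## Interface

Orientations are given as [roll, pitch, yaw] about the fixed x, y, z axes, in that order (R = Rz(yaw) Ry(pitch) Rx(roll)).
In Python, from station import robot, fingers, vision, workorder, recognise gives the robot as it stands. Calls block until the motion is done:
- robot.move_to(position, orientation): joint-space move of the TCP to a pose.
- robot.line_to(position, orientation=None, velocity=0.15, f_stop=None): straight line of the TCP; orientation=None keeps the orientation; velocity is the mean speed in m/s. With f_stop (N) it stops when the force on the tool has changed by that much, and returns True; else False.
- robot.move_j(angles): joint-space move.
- fingers.gripper_to(opening, force=None): opening from 0.0 (shut) to 1.0 (fully open); force is the grip in N (None keeps the last); returns when the fingers have stopped.
- robot.pause(seconds).
- robot.inverse_kinematics(position, orientation): joint angles nearest the present ones, or None.
- vision.grab_frame(name): name is "scene" or "top" or "wrist"; returns the picture (480x640x3 uint8, red, green, blue); there is no depth.
- vision.calibration(name): a dict with "mtx" (3x3 intrinsics, pixels), "k1" (the pictures are not rectified: a ray, as slopes to the right and down, at radius r is drawn at 1 + k1 r^2 times it, then the intrinsics apply), "extrinsics" (4x4, takes a point from world to camera coordinates); the wrist camera has in their place "T_tool_cam" (4x4, takes a point from camera to tool coordinates, whose origin is the TCP and whose axes are the flange's). Camera axes: x right, y up, looking along -z (the intrinsics and any distortion apply to the point x, -y, -z); pixel columns grow to the right and rows downward; lengths in m; the calibration is good to about 2 mm. A picture is of the moment at which its call begins: read the wrist's pose just before it. calibration takes no time and is no camera call.
A pose or a line that the arm cannot do raises robot.PlanningError and nothing moves.
- workorder.close_job(): hands the job in; it is judged then, once.
Trained networks look in the newest picture that a camera, given by its name, has taken for a name from the list of things; names that differ only in an ending like _2 or _b are one class to them, and where a whole thing is asked for, a point or a joint stands for the part that bears it (a point fixed in the world has none). Each returns a list of dicts, best first, with "p" (0 to 1); they miss things now and then, are a little off and sometimes report something else, mostly with a low value. They report only what shows in the picture. A call takes as long as a camera call. They do not tell look-alikes from the thing itself.
- recognise(label, camera): "rect" ([centre column, centre row, width, height] in pixels, round what is visible of it).
Readings, each from a call of its own:
- robot.current_time_s(): time.
- robot.current_joint_positions(): joint angles.
- robot.current_dq(): joint speeds.
- robot.current_joint_torque(): joint torques, N m.
- robot.current_tool_pos(): TCP position.
- robot.current_eef_rot(): TCP orientation.
- robot.current_contact_force(): force on the tool from outside, world axes, zero at the start.
- robot.current_torque(): the same for the moment, N m.
- robot.current_finger_gap(): opening from 0.0 (shut) to 1.0 (fully open).
- robot.current_gripper_force(): force on a finger pad.
Only numpy, scipy, OpenCV 4.12 (cv2) and the standard library are available. Lean on these libraries where they do the work, as an engineer would, in place of code of your own. Each camera call takes 0.05 s, during which the arm holds its last target. There are 200 camera calls.

## Task

Stand the pink modelling-board block on the red clamp's base, between its jaw and its fixed stop, and let go. Then close the jaw by turning only the small inner knob of the dial clockwise until the block is nipped square against the stop and stays held finger-tight (about 10 N): the board is soft, so do not crush it. The wide outer ring is already set and must stay where it is, and the other things on the bench stay where they are.

Things in the scene. Friction and masses are not known exactly. Their poses are not given: they have to be found in the camera images.
- clamp: red fixed bench clamp, base plate 110 (x) x 270 (y) x 10 mm. Origin: centre of its underside on the bench; z up, y = the direction in which the jaw closes. The dial stands on the housing at y = -88 mm. The block is to stand on the base plate, 10 mm above the bench, at x = 0, between jaw and stop.
- jaw_rest (a point): point on the clamp's base plate (10 mm above the bench) under the face of the open jaw, at clamp x = 0, y = -6 mm. The fixed dark steel stop facing the jaw is 56 mm wide, top 46 mm above the bench; it is bolted elsewhere each time and not reported: its face is 58 to 66 mm from this point along +y, so the 46 mm block has 12 to 20 mm of play.
- jaw: sliding steel jaw of the clamp, 44 mm wide, top 45 mm above the bench, geared to the inner knob (8 mm of travel per rad of knob), closing along the clamp's +y; stays where it is left. Its front, a 6 mm steel pad on rubber buffers, yields 1 mm for each 6 N of clamping (at most 7 mm). Origin: in the unloaded pad's face, on the centre line, at base-plate height; axes as the clamp's.
- inner_knob (a joint): angle of the inner knob, rad: 0 = jaw fully open (as at the start), grows clockwise from above to 3.4; clockwise closes the jaw. Turning it freely takes about 0.16 N m; each newton of clamping adds 0.008 N m (10 N: 0.24 N m). If the hand pauses, much of the friction part fades, but the rise with clamping stays. Friction holds up to about 20 N when the knob is let go.
- knob_top (a point): centre of the top of the small inner knob, 68 mm above the bench: a plain knurled metal cylinder of 24 mm diameter on a vertical axis, sticking out 16 mm above the outer ring. Round: it can be gripped at any yaw.
- outer_ring (a joint): angle of the wide outer ring about the same axis, rad, clockwise from above; set differently each time. It turns very easily (0.03 N m).
- ring_mark (a point): index line on the top face of the outer ring, 28 mm from the axis. The ring is a knurled metal disc of 64 mm diameter and 12 mm height, its top 52 mm above the bench.
- block: the workpiece, a dusty-pink modelling-board block 36 (x) x 46 (y) x 46 mm (z), about 70 g. Origin: centre of its underside; z up. Its 46 mm length goes along the clamp's y (either way round), so that it is carried by its 36 mm width.
- offcut: bystander: flat pink board offcut, 70 x 30 x 18 mm. Origin: centre of its underside.
- mdf_board: bystander: square fibreboard, 110 x 130 x 18 mm. Origin: centre of its underside.
- screwdriver: bystander: screwdriver with a red handle, lying along its x.
- small_driver: bystander: screwdriver, 150 mm long, with an orange handle, lying along its x.
- mallet: bystander: hammer lying along its x.
- tape_measure: bystander: yellow tape measure, 70 x 34 x 62 mm. Origin: centre of its underside.
- glue: bystander: bottle, 54 mm diameter, 130 mm tall. Origin: centre of its underside.
Not all that is in view belongs to the job. What is shaped like the block but orange is not meant.

How it is judged:
By the outcome, as a careful person would: the job done as asked, in the order asked, and still so for the second after the job is handed in, with the robot touching nothing.
It also fails if it takes over 66 s, if anything falls off the work surface, if the arm or the gripper's body presses on something with over 40 N, if the wrist force passes 120 N, or if a joint passes its speed limit or range.

## Working session

There is one attempt and no reset: what is moved stays moved. The work goes in short steps, each a Python script; the robot and the scene stay as the last script left them, time stands still between calls to the robot, and variables do not carry over. Pictures are saved under pics/ and viewed, at most 10 in all, crops included, and the job is handed in when it is done.

```bash
mkdir -p pics; ls
cat > h.py <<'E'
import numpy as np, cv2
from station import robot, fingers, vision, workorder, recognise
from scipy.spatial.transform import Rotation as R
def grab(cam,fn=None):
    im=vision.grab_frame(cam)
    if fn: cv2.imwrite('pics/'+fn,cv2.cvtColor(im,cv2.COLOR_RGB2BGR))
    return im
def cam_pose(cam):
    c=vision.calibration(cam)
    if cam=='wrist':
        T=np.eye(4);T[:3,:3]=R.from_euler('xyz',robot.current_eef_rot(),degrees=True).as_matrix();T[:3,3]=robot.current_tool_pos()
        return c,T@np.array(c['T_tool_cam'])
    return c,np.linalg.inv(np.array(c['extrinsics']))
def px2w(cam,uv,z,P=None):
    c,T=P or cam_pose(cam);K=np.array(c['mtx']);k=c['k1']
    d=np.array([(uv[0]-K[0,2])/K[0,0],(uv[1]-K[1,2])/K[1,1]]);s=d.copy()
    for _ in range(30): s=d/(1+k*(s@s))
    r=T[:3,:3]@np.array([s[0],-s[1],-1]);o=T[:3,3]
    return o+r*(z-o[2])/r[2]
def w2px(cam,p,P=None):
    c,T=P or cam_pose(cam);K=np.array(c['mtx']);q=np.linalg.inv(T)@np.append(p,1)
    s=np.array([q[0],-q[1]])/-q[2];s=s*(1+c['k1']*(s@s));return s*[K[0,0],K[1,1]]+K[:2,2]
E
python3 - <<'E'
from h import *
for cam in('top','scene'):
    grab(cam,cam+'0.png')
    c,T=cam_pose(cam);print(cam,T.round(3).tolist(),c['mtx'],c['k1'])
    for l in('clamp','block','inner_knob','outer_ring','ring_mark','jaw','jaw_rest','knob_top','offcut'):
        print(l,[(np.round(d['rect']).tolist(),round(d['p'],2)) for d in recognise(l,cam)[:3]])
print(robot.current_eef_rot(),robot.current_time_s())
E
```

```text
pics
top [[0.012, 0.998, -0.064, 0.485], [-1.0, 0.012, 0.003, 0.022], [0.004, 0.064, 0.998, 1.116], [0.0, 0.0, 0.0, 1.0]] [[447.66449185   0.         325.00220338]
 [  0.         447.66449185 246.8978278 ]
 [  0.           0.           1.        ]] -0.10190176817081892
clamp [([345.0, 266.0, 114.0, 62.0], 0.81)]
block [([207.0, 248.0, 27.0, 15.0], 0.83), ([173.0, 237.0, 24.0, 19.0], 0.7), ([247.0, 243.0, 28.0, 20.0], 0.62)]
inner_knob [([386.0, 259.0, 12.0, 6.0], 0.4)]
outer_ring [([382.0, 260.0, 24.0, 29.0], 0.8), ([346.0, 269.0, 114.0, 63.0], 0.4)]
ring_mark [([384.0, 260.0, 22.0, 28.0], 0.82)]
jaw [([353.0, 266.0, 8.0, 20.0], 0.64)]
jaw_rest [([346.0, 268.0, 108.0, 64.0], 0.93)]
knob_top [([382.0, 258.0, 8.0, 7.0], 0.65), ([369.0, 159.0, 106.0, 39.0], 0.62)]
offcut [([265.0, 312.0, 14.0, 30.0], 0.74)]
scene [[0.469, -0.588, 0.659, 1.343], [0.883, 0.303, -0.359, -0.434], [0.011, 0.75, 0.661, 0.864], [0.0, 0.0, 0.0, 1.0]] [[614.61797763   0.         314.99880066]
 [  0.         614.61797763 243.64517441]
 [  0.           0.           1.        ]] 0.01879818396454266
clamp [([290.0, 263.0, 135.0, 85.0], 0.7), ([285.0, 254.0, 22.0, 25.0], 0.5)]
block [([406.0, 234.0, 28.0, 30.0], 0.81), ([442.0, 216.0, 28.0, 30.0], 0.71), ([479.0, 213.0, 28.0, 29.0], 0.62)]
inner_knob [([256.0, 256.0, 5.0, 12.0], 0.56), ([385.0, 167.0, 62.0, 13.0], 0.32)]
outer_ring [([255.0, 263.0, 30.0, 26.0], 0.71)]
ring_mark [([256.0, 265.0, 32.0, 28.0], 0.92)]
jaw [([286.0, 255.0, 21.0, 24.0], 0.56)]
jaw_rest [([287.0, 264.0, 136.0, 88.0], 0.72)]
knob_top [([254.0, 258.0, 14.0, 11.0], 0.72)]
offcut [([347.0, 201.0, 31.0, 24.0], 0.65)]
[1.79995603e+02 1.20006727e-03 1.55203858e+01] 1.0
```

Run:
```python
import cv2
a=cv2.imread('pics/top0.png');b=cv2.imread('pics/scene0.png')
a=cv2.resize(a[130:340,140:420],(800,600),interpolation=cv2.INTER_CUBIC)
cv2.imwrite('pics/topc.png',a)
cv2.imwrite('pics/scenec.png',cv2.resize(b[150:330,200:520],(800,450),interpolation=cv2.INTER_CUBIC))
```

```text
(no output)
```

View pics/topc.png

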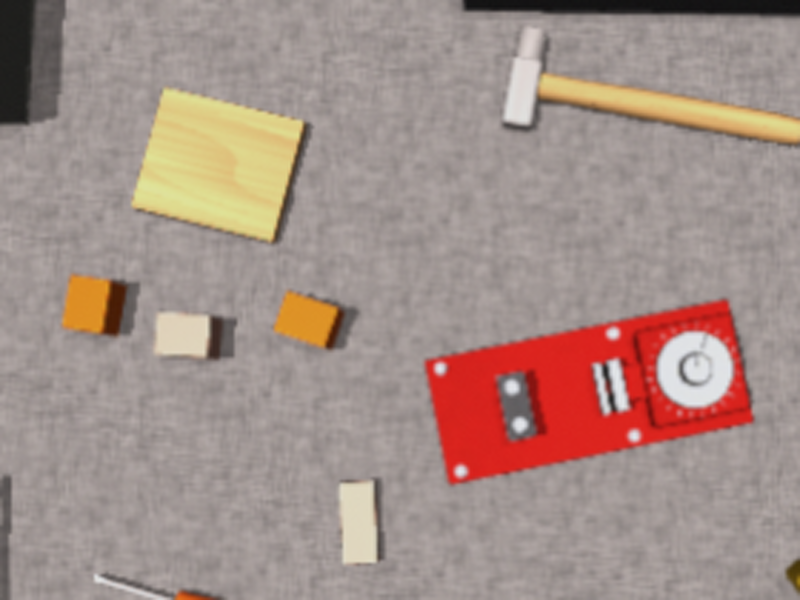

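View pics/scenec.png

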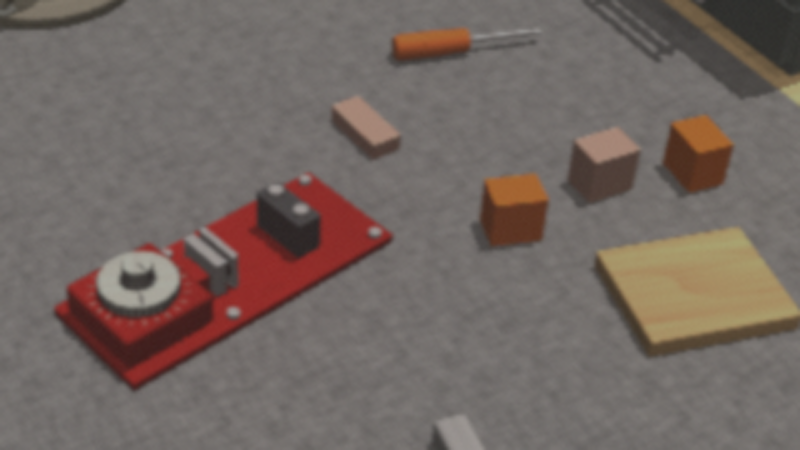

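Candidates for the block: orange at top-image (172,236), pink-beige at (206,247), orange at (248,242), and the flat offcut at (265,312). I choose the pinkish cube at (206,247), which is scene (442,216). I'll check it with the wrist camera.

Run:
```python
from h import *
C=lambda u,v:(140+u/800*280,130+v/600*210)
W=lambda u,v,z:px2w('top',C(u,v),z)[:3]
q=[W(*p,.046) for p in((157,313),(211,313),(211,357),(155,353))]
b=np.mean(q,0);print('block',b,[np.linalg.norm(q[i]-q[i-1]).round(3) for i in range(4)])
cl=[W(*p,.01) for p in((427,360),(728,300),(752,422),(449,483))]
c=np.mean(cl,0);d=(cl[0]+cl[3]-cl[1]-cl[2]);print('clamp',c,np.degrees(np.arctan2(d[1],d[0])),np.linalg.norm(d)/2)
k=W(697,369,.068);print('knob',k);print('orange',W(92,303,.046),W(308,320,.046))
print(vision.calibration('wrist'))
T=np.array(vision.calibration('wrist')['T_tool_cam'])
d=q[1]-q[0];ya=np.degrees(np.arctan2(d[1],d[0]));print('long yaw',ya)
for yaw in(ya,ya+180,ya-180):
    Rm=R.from_euler('xyz',[180,0,yaw],degrees=True)
    # place camera ~20cm above and over the block
    p=b+0;p[:2]-=Rm.apply(T[:3,3])[:2];p[2]=.21
    print(yaw,p,robot.inverse_kinematics(p.tolist(),[180,0,yaw]))
    print(robot.inverse_kinematics([b[0],b[1],.03],[180,0,yaw]))
```

```text
block [0.55010119 0.30944368 0.046     ] [np.float64(0.034), np.float64(0.046), np.float64(0.037), np.float64(0.048)]
clamp [ 0.507      -0.03501838  0.01      ] 101.95391354454623 0.2669503301300558
knob [ 0.5249438  -0.12024351  0.068     ]
orange [0.57550193 0.38909641 0.046     ] [0.56312383 0.20389037 0.046     ]
{'mtx': array([[422.6931666 ,   0.        , 325.87665525],
       [  0.        , 422.6931666 , 241.1608549 ],
       [  0.        ,   0.        ,   1.        ]]), 'k1': -0.04407361078336045, 'T_tool_cam': array([[ 3.22424518e-04,  9.55496910e-01,  2.95000934e-01,
         7.48413155e-02],
       [ 9.99999948e-01, -3.03588177e-04, -1.09650287e-04,
         8.07540184e-04],
       [-1.52117144e-05,  2.95000954e-01, -9.55496958e-01,
        -1.27011763e-01],
       [ 0.00000000e+00,  0.00000000e+00,  0.00000000e+00,
         1.00000000e+00]])}
long yaw -89.37174079272134
-89.37174079272134 [0.55008805 0.38428935 0.21      ] [ -6.19622891  46.37937851 -61.90464929  66.74339751  39.72868733
  87.6602946  120.22244966]
[  4.56950557  54.74493242 -62.02253794  86.15887352  50.16541576
  69.90644949 115.43683591]
90.62825920727866 [0.55011433 0.23459801 0.21      ] [  9.68211492  34.97169965 -55.51296913  80.73236332  28.75387186
  79.144206   -45.61602684]
[ -2.29624559  47.20831018 -46.6994219   86.43435446  36.97652367
  62.60935177 -56.56009507]
-269.3717407927213 [0.55011433 0.23459801 0.21      ] [  9.68211492  34.97169965 -55.51296913  80.73236332  28.75387186
  79.144206   -45.61602684]
[ -2.29624559  47.20831018 -46.6994219   86.43435446  36.97652367
  62.60935177 -56.56009507]
```

Run:
```python
from h import *
import pickle
S={}
for n,p,y in(('clampw',[.505,-.03,.25],102),('blockw',[.55,.309,.19],90.6)):
    robot.move_to(p,[180,0,y]);robot.pause(.2)
    S[n]=cam_pose('wrist');grab('wrist',n+'.png')
    print(n,robot.current_time_s(),robot.current_joint_positions(),w2px('wrist',[*p[:2],.046]))
    for l in('block','knob_top','jaw') : print(l,[(np.round(d['rect']).tolist(),round(d['p'],2)) for d in recognise(l,'wrist')[:3]])
pickle.dump(S,open('S.pkl','wb'))
```

```text
clampw 3.45 [ 35.76265379  17.26481309 -43.37225813  91.90803451  12.15014761
  75.68113115   2.58336173] [326.5589188  207.27617421]
block []
knob_top [([238.0, 441.0, 64.0, 28.0], 0.45)]
jaw [([328.0, 229.0, 52.0, 37.0], 0.68), ([331.0, 196.0, 136.0, 315.0], 0.33)]
blockw 5.1583 [ -4.45973581  35.74597289 -43.56916864  76.80051266  24.47421841
  76.88069632 -47.56806202] [324.69418712 225.40015675]
block [([343.0, 349.0, 66.0, 89.0], 0.94), ([326.0, 216.0, 55.0, 80.0], 0.84), ([368.0, 91.0, 84.0, 73.0], 0.61)]
knob_top []
jaw []
```

View pics/clampw.png

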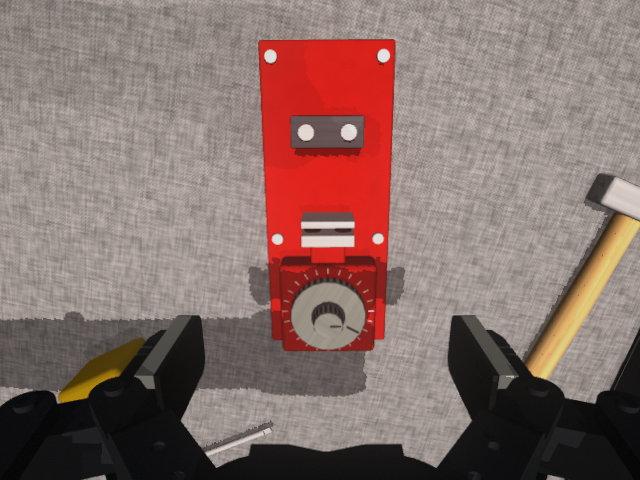

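View pics/blockw.png

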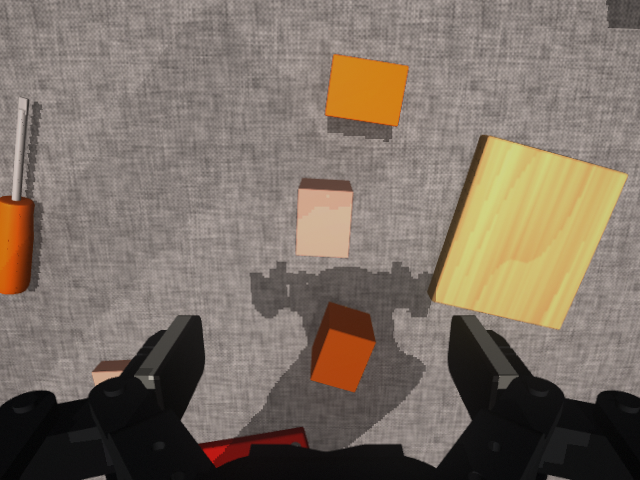

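Clamp view: the stop top spans (291–364, 115–148), the jaw pad's top front edge is at row ~221, and the knob top is at about (328,325). Block view: the pink block, at (324,222) between two orange ones, is confirmed, with top corners (299,188), (352,191), (349,257) and (296,255).

Run:
```python
from h import *
import pickle
S=pickle.load(open('S.pkl','rb'))
im=cv2.imread('pics/blockw.png');h=cv2.cvtColor(im,cv2.COLOR_BGR2HSV)
P=S['blockw']
# bright pink top face, by threshold within roi
roi=np.zeros(h.shape[:2],bool);roi[170:265,285:362]=1
m=(roi&(h[...,1]>45)&(h[...,2]>120)).astype(np.uint8)
m=cv2.morphologyEx(m,cv2.MORPH_OPEN,np.ones((3,3)))
box=cv2.boxPoints(cv2.minAreaRect(cv2.findNonZero(m)));print('box',box.round(1).tolist(),h[250,320],h[200,320],h[184,320],h[275,320])
for q in([(299,188),(352,191),(349,257),(296,255)],box):
    w=np.array([px2w('wrist',p,.046,P) for p in q]);print('block',w.mean(0).round(4),[round(float(np.linalg.norm(w[i]-w[i-1])),4) for i in range(4)])
    for i in range(4):
        e=w[i]-w[i-1];print(round(float(np.degrees(np.arctan2(e[1],e[0]))),1),end=' ')
    print()
P=S['clampw'];g=cv2.imread('pics/clampw.png')
hh=cv2.cvtColor(g,cv2.COLOR_BGR2HSV);red=((hh[...,1]>170)&((hh[...,0]<8)|(hh[...,0]>172)))
# plate edges: for rows 50..200 left/right; top edge for cols 275..380
L=[];Rr=[]
for r in range(60,200,5):
    c=np.flatnonzero(red[r,240:410])+240
    L.append(px2w('wrist',(c[0]-.5,r),.01,P));Rr.append(px2w('wrist',(c[-1]+.5,r),.01,P))
L=np.array(L);Rr=np.array(Rr)
def fit(A):
    vx,vy,x,y=cv2.fitLine(A[:,:2].astype(np.float32),cv2.DIST_HUBER,0,1e-5,1e-5).ravel();return np.degrees(np.arctan2(vy,vx))%180
aL,aR=fit(L),fit(Rr);print('angles',aL,aR)
a=np.radians((aL+aR)/2);ey=np.array([np.cos(a),np.sin(a)]);ex=np.array([ey[1],-ey[0]])
xl,xr=(L[:,:2]@ex).mean(),(Rr[:,:2]@ex).mean();print('width',xr-xl)
T=np.array([px2w('wrist',(c,np.flatnonzero(red[20:100,c])[0]+19.5),.01,P) for c in range(285,375,5)])
yt=np.median(T[:,:2]@ey);org=ex*(xl+xr)/2+ey*(yt-.135);print('org',org,'ang',np.degrees(a))
loc=lambda p,z:((lambda w:np.array([(w-org)@ex,(w-org)@ey])*1000)(px2w('wrist',p,z,P)[:2])).round(1)
print('knob',loc((328,325),.068),'jaw front top',loc((328,221.5),.045),loc((302,221),.045),loc((354,221),.045),'stop',loc((291,148),.046),loc((364,148),.046),loc((291,116),.046),'jaw base',loc((328,213),.01))
print('bolts',loc((270,56),.012),loc((384,55),.012),loc((277,239),.012),loc((378,239),.012))
pickle.dump((org,ex,ey,np.degrees(a)),open('cl.pkl','wb'))
x=cv2.resize(g[100:360,245:415],None,fx=2.3*1.5,fy=2.3,interpolation=cv2.INTER_CUBIC)
cv2.imwrite('pics/clampc.png',x);print(x.shape)
print([int(v) for v in cv2.cvtColor(g,cv2.COLOR_BGR2GRAY)[105:260,320]])
```

```text
box [[293.5, 255.10000610351562], [297.3999938964844, 187.3000030517578], [353.3999938964844, 190.5], [349.6000061035156, 258.29998779296875]] [ 14  72 208] [ 12  82 208] [ 8 98 94] [ 9 30 86]
block [0.5497 0.31   0.046 ] [0.0459, 0.0344, 0.0453, 0.036]
86.8 -2.8 -91.1 178.1 
block [0.5494 0.3099 0.046 ] [0.0382, 0.0465, 0.0364, 0.0466]
177.0 86.1 -2.9 -91.7 
angles 102.44442 102.2754
width 0.10914735883253529
org [ 0.50698298 -0.0358205 ] ang 102.3599
knob [ -0.3 -87.3] jaw front top [ 0.3 -6.1] [-20.8  -5.6] [21.4 -5.9] stop [-27.8  52.7] [28.3 52.3] [-27.1  76.4] jaw base [ 0.4 -7.4]
bolts [-45.3 122.9] [ 46.2 122.9] [-45.7 -30.6] [ 45.4 -31.3]
(598, 586, 3)
[81, 81, 81, 81, 82, 82, 81, 83, 83, 82, 54, 77, 90, 90, 91, 91, 90, 86, 89, 89, 90, 92, 90, 88, 88, 86, 85, 86, 88, 88, 86, 88, 89, 90, 89, 87, 85, 87, 88, 87, 86, 85, 69, 47, 54, 54, 55, 55, 55, 59, 72, 88, 89, 91, 90, 91, 90, 90, 90, 90, 91, 90, 91, 90, 90, 91, 90, 90, 90, 90, 91, 90, 91, 90, 89, 91, 91, 90, 90, 91, 91, 90, 91, 91, 91, 92, 92, 91, 92, 91, 91, 92, 92, 91, 90, 90, 92, 90, 92, 90, 86, 85, 87, 87, 86, 86, 87, 88, 85, 86, 85, 85, 84, 86, 85, 79, 124, 203, 222, 219, 217, 215, 205, 156, 43, 57, 79, 86, 85, 85, 120, 189, 219, 218, 215, 214, 216, 216, 216, 216, 215, 199, 141, 90, 90, 91, 91, 89, 90, 90, 88, 89, 89, 89, 88]
```

View pics/clampc.png

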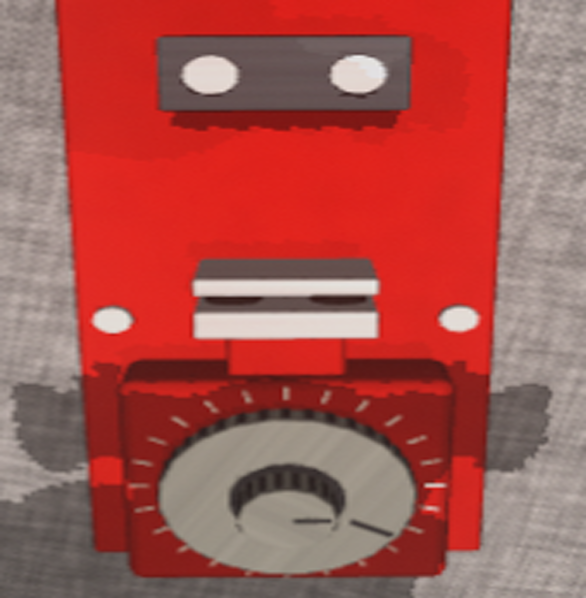

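Run:
```python
from h import *
b=[.5496,.310];o=[180,0,87.4]
robot.move_to([*b,.09],o)
robot.line_to([*b,.026],velocity=.1)
fingers.gripper_to(0.0,25);robot.pause(.1)
print('gap',robot.current_finger_gap(),robot.current_gripper_force(),robot.current_tool_pos())
robot.line_to([*b,.15],velocity=.15)
P=cam_pose('wrist');grab('wrist','held.png');print(robot.current_finger_gap(),robot.current_tool_pos(),robot.current_contact_force(),robot.current_time_s())
print([w2px('wrist',np.array([b[0],b[1]+d,.15-.026+.046]),P).round(1).tolist() for d in(.023,-.023)])
grab('scene')
for l in('glue','tape_measure','mallet'):print(l,[(np.round(d['rect']).tolist(),round(d['p'],2)) for d in recognise(l,'scene')[:2]])
grab('top')
for l in('glue','tape_measure'):print(l,[(np.round(d['rect']).tolist(),px2w('top',d['rect'][:2],.06).round(2),round(d['p'],2)) for d in recognise(l,'top')[:2]])
```

```text
gap 0.4169023140154832 25.919031500816345 [0.54992093 0.31028373 0.02651229]
0.41771654058729657 [0.54890286 0.3091787  0.1483842 ] [-0.57962991  0.32448296  0.42180646] 8.2167
[[324.5, 304.1], [331.4, 438.9]]
glue [([138.0, 374.0, 43.0, 71.0], 0.94), ([129.0, 278.0, 88.0, 39.0], 0.45)]
tape_measure [([166.0, 232.0, 38.0, 39.0], 0.75)]
mallet [([327.0, 347.0, 153.0, 60.0], 0.74), ([449.0, 170.0, 27.0, 35.0], 0.19)]
glue [([493.0, 199.0, 38.0, 31.0], array([ 0.67, -0.39,  0.06]), 0.6)]
tape_measure [([429.0, 340.0, 33.0, 34.0], array([ 0.34, -0.23,  0.06]), 0.55)]
```

View pics/held.png

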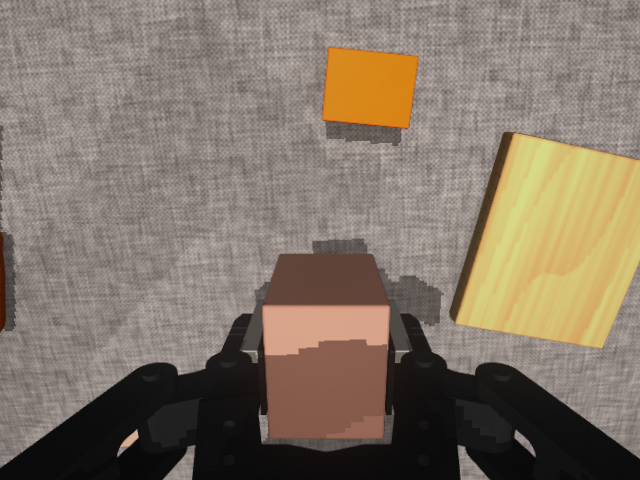

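The block is held centred and square in the pads: its top face spans rows 305–437, as predicted. Now placing it.

Run:
```python
from h import *
import pickle
org,ex,ey,a=pickle.load(open('cl.pkl','rb'))
t=org+ey*.0265;o=[180,0,a]
robot.move_to([*t,.12],o)
robot.line_to([*t,.042],velocity=.08);robot.pause(.2)
print('tcp',robot.current_tool_pos(),t)
s=robot.line_to([*t,.0345],velocity=.02,f_stop=3);print('touch',s,robot.current_tool_pos(),robot.current_contact_force())
fingers.gripper_to(.75);
robot.line_to([*t,.13],velocity=.15)
v=org-ey*.02
robot.move_to([*v,.22],o);robot.pause(.3)
P=cam_pose('wrist');grab('wrist','placed.png');pickle.dump(P,open('P2.pkl','wb'));print(robot.current_time_s())
k=org-ey*.088
for y in(a+60,a+40,a+20,a,a-180):
    q=robot.inverse_kinematics([*k,.074],[180,0,y]);print(round(y),None if q is None else np.round(q,1))
```

```text
tcp [ 0.50172014 -0.00997602  0.04247805] [ 0.50131061 -0.00993471]
touch True [ 0.50164399 -0.00994039  0.03632068] [-0.20781046 -0.04383738  3.79091195]
13.475
162 [ 50.   38.1 -55.8  99.9  35.5  61.5  54.3]
142 [ 47.6  36.1 -51.6 100.   32.3  60.   36.9]
122 [ 45.5  34.7 -48.1 100.   29.6  58.8  19. ]
102 [ 43.2  33.3 -44.4 100.1  27.   57.8   1.1]
-78 [ 57.4  48.5 -72.4  99.7  49.3  70.5 164.1]
```

View pics/placed.png

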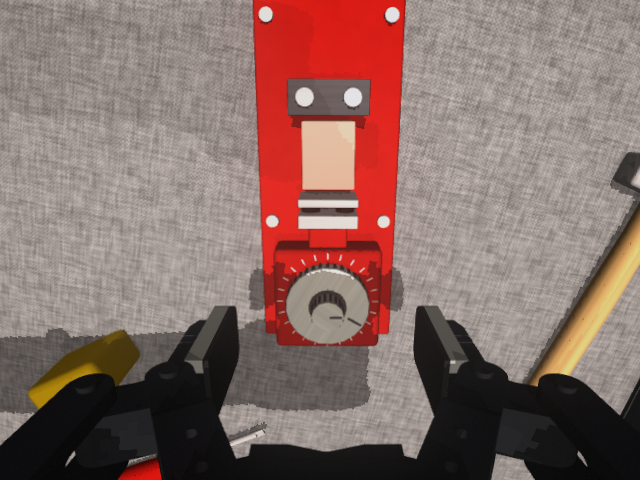

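The block stands square on the base, with its top face at (302–355, 122–190). It is about 3 mm from the stop and clear of the jaw. Next: grip the knob above the ring and start turning.

Run:
```python
from h import *
import pickle
org,ex,ey,a=pickle.load(open('cl.pkl','rb'))
P=pickle.load(open('P2.pkl','rb'))
w=px2w('wrist',(327.5,316),.068,P)[:2]-org;print('knob check',w@ex,w@ey)
k=org-ey*.088;o=[180,0,a+40]
fingers.gripper_to(.6)
robot.move_to([*k,.12],o)
robot.line_to([*k,.0735],velocity=.06,f_stop=8);robot.pause(.3)
print(robot.current_tool_pos(),k,'t0',robot.current_torque())
fingers.gripper_to(0,70);robot.pause(.3)
print('gap',robot.current_finger_gap(),robot.current_gripper_force(),robot.current_tool_pos(),'F',robot.current_contact_force(),'M',robot.current_torque())
q0=np.array(robot.current_joint_positions());y0=robot.current_eef_rot()[2];np.save('q0.npy',q0)
for d in(4,10,20,30,40,50,60,66):
    q=q0.copy();q[6]-=d;robot.move_j(q.tolist());M=robot.current_torque()
    print(d,np.round(y0-robot.current_eef_rot()[2],2),np.round(M,3),np.round(robot.current_contact_force(),1),round(robot.current_time_s(),2))
```

```text
knob check -0.00013365215118595042 -0.08727734656999954
[ 0.52605268 -0.12181976  0.07379426] [ 0.52581954 -0.12178086] t0 [-0.03084986 -0.01041181 -0.01507323]
gap 0.23793000006693957 68.68512868881226 [ 0.52635779 -0.12120995  0.07401258] F [-0.68308161  1.32745079  5.47835236] M [ 0.4742321  -0.00580482  0.00519908]
4 3.93 [ 0.313  0.091 -0.12 ] [-0.8  1.2  4. ] 16.6
10 9.85 [ 0.209  0.163 -0.165] [-0.4  1.1  4.7] 16.85
20 19.76 [ 0.246  0.252 -0.199] [-0.9  1.2  4.7] 17.14
30 29.81 [ 0.185  0.368 -0.181] [-0.5  0.9  5.7] 17.43
40 39.81 [ 0.155  0.413 -0.19 ] [-1.7  0.9  5.2] 17.73
50 49.81 [ 0.143  0.473 -0.165] [-1.5  0.8  6.1] 18.02
60 59.82 [ 0.19   0.556 -0.178] [-2.1  0.3  6.1] 18.31
66 65.81 [ 0.156  0.591 -0.155] [-2.7  1.5  6.7] 18.56
```

Run:
```python
from h import *
q0=np.load('q0.npy')
for d in(70,74,78,81,84,87,90,93,96,98,100):
    q=q0.copy();q[6]-=d;robot.move_j(q.tolist());M=[robot.current_torque()[2] for _ in range(5)]
    print(d,np.round(q0[6]-robot.current_joint_positions()[6],2),np.round(M,3),round(np.mean(M),3),round(robot.current_time_s(),2))
    if abs(np.mean(M))>.225: break
```

```text
70 69.77 [-0.079 -0.079 -0.079 -0.079 -0.079] -0.079 18.81
74 73.77 [-0.065 -0.065 -0.065 -0.065 -0.065] -0.065 19.06
78 77.77 [-0.083 -0.083 -0.083 -0.083 -0.083] -0.083 19.31
81 80.76 [-0.02 -0.02 -0.02 -0.02 -0.02] -0.02 19.56
84 83.77 [-0.01 -0.01 -0.01 -0.01 -0.01] -0.01 19.81
87 86.77 [0.006 0.006 0.006 0.006 0.006] 0.006 20.06
90 89.76 [-0.022 -0.022 -0.022 -0.022 -0.022] -0.022 20.31
93 92.76 [-0.031 -0.031 -0.031 -0.031 -0.031] -0.031 20.56
96 95.76 [-0.013 -0.013 -0.013 -0.013 -0.013] -0.013 20.81
98 97.75 [0.067 0.067 0.067 0.067 0.067] 0.067 21.06
100 99.75 [-0.008 -0.008 -0.008 -0.008 -0.008] -0.008 21.31
```

Run:
```python
from h import *
import pickle
P=cam_pose('wrist');pickle.dump(P,open('P3.pkl','wb'))
im=grab('wrist','turn.png');print(robot.current_eef_rot(),robot.current_tool_pos(),robot.current_torque(),robot.current_contact_force(),robot.current_finger_gap(),robot.current_joint_torque())
t=grab('top','turn_top.png')
a=im[:,:,::-1];b=cv2.resize(t[220:310,270:430][:,:,::-1],(640,360),interpolation=cv2.INTER_CUBIC)
cv2.imwrite('pics/turnb.png',cv2.resize(np.vstack([a,b]),(457,600)))
```

```text
[-1.79926005e+02  8.32160638e-02  4.26423394e+01] [ 0.52498177 -0.12122919  0.07399972] [0.26529213 0.76885807 0.08769677] [-4.00684857  1.17755581  7.34032285] 0.24304544502742892 [  0.11675319 -35.3476882   -9.48083013 -17.31008112   0.59190296
  -1.15633216  -0.05653186]
```

View pics/turnb.png

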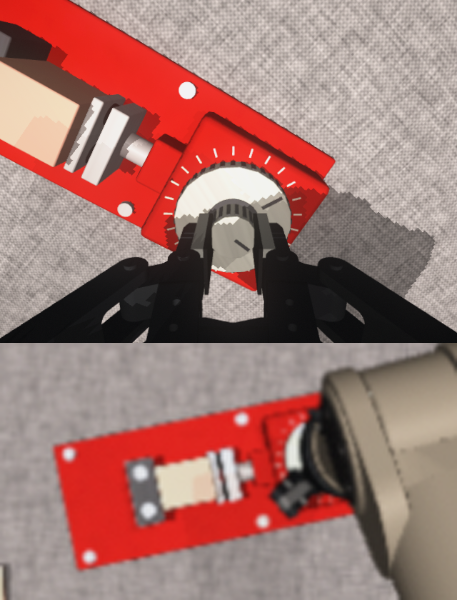

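Jaw and block have both moved: the block is against the stop, and the ring's mark has not followed the knob. The readings taken right after fast steps are dynamic, so I'll go on with slow steps and settled readings.

```bash
cat >> h.py <<'E'
def rd(n=8,dt=.04):
    v=[]
    for _ in range(n):
        robot.pause(dt);v.append([robot.current_torque()[2],robot.current_joint_torque()[6]])
    v=np.array(v);return v.mean(0).round(3).tolist(),v.std(0).round(3).tolist(),round(robot.current_time_s(),2)
E
python3 - <<'E'
from h import *
q0=np.load('q0.npy')
for i in range(3): print('static',rd())
for d in(100.5,101,101.5,102):
    q=q0.copy();q[6]-=d;robot.move_j(q.tolist());print(d,rd(3,.02),round(q0[6]-robot.current_joint_positions()[6],2))
for i in range(2): print('static',rd())
E
```

```text
static ([0.056, -0.055], [0.026, 0.0], 21.74)
static ([0.063, -0.055], [0.016, 0.0], 22.07)
static ([0.057, -0.055], [0.026, 0.0], 22.41)
100.5 ([0.124, -0.117], [0.018, 0.0], 22.71) 100.24
101 ([0.097, -0.124], [0.017, 0.0], 23.01) 100.73
101.5 ([0.116, -0.127], [0.019, 0.0], 23.31) 101.23
102 ([0.131, -0.13], [0.01, 0.0], 23.61) 101.73
static ([0.116, -0.131], [0.03, 0.0], 23.94)
static ([0.146, -0.131], [0.028, 0.0], 24.27)
```

Run:
```python
from h import *
q0=np.load('q0.npy')
for d in(101.5,101,100.5,100,100.5,101,101.5):
    q=q0.copy();q[6]-=d;robot.move_j(q.tolist());print(d,rd(3,.02),round(q0[6]-robot.current_joint_positions()[6],2))
```

```text
101.5 ([0.075, -0.08], [0.02, 0.0], 24.57) 101.24
101 ([0.067, -0.045], [0.002, 0.0], 24.88) 100.75
100.5 ([0.052, -0.04], [0.03, 0.0], 25.18) 100.25
100 ([0.004, -0.037], [0.019, 0.0], 25.48) 99.75
100.5 ([0.122, -0.088], [0.03, 0.0], 25.77) 100.24
101 ([0.117, -0.122], [0.034, 0.0], 26.07) 100.73
101.5 ([0.135, -0.127], [0.037, 0.0], 26.38) 101.23
```

Comparing forward and backward torque gives about 10 N at 100.6° and 11 N now. I'll ease to 100.7°, let go, retreat and inspect.

Run:
```python
from h import *
import pickle
org,ex,ey,a=pickle.load(open('cl.pkl','rb'))
q0=np.load('q0.npy');q=q0.copy();q[6]-=100.7;robot.move_j(q.tolist());print(rd(4))
fingers.gripper_to(.6);robot.pause(.1);p=robot.current_tool_pos();print('free',rd(4))
robot.line_to([p[0],p[1],.14],velocity=.1)
robot.move_to([*(org-ey*.02),.22],[180,0,a]);robot.pause(.3)
P=cam_pose('wrist');im=grab('wrist','end.png')
o=cv2.imread('pics/placed.png');print(robot.current_time_s())
c=lambda g:cv2.resize(g[70:350,245:410],(400,600),interpolation=cv2.INTER_CUBIC)
cv2.imwrite('pics/endc.png',np.hstack([c(o),c(im[:,:,::-1])]))
```

```text
([0.066, -0.065], [0.023, 0.0], 26.79)
free ([0.0, 0.003], [0.031, 0.001], 27.46)
29.4667
```

View pics/endc.png

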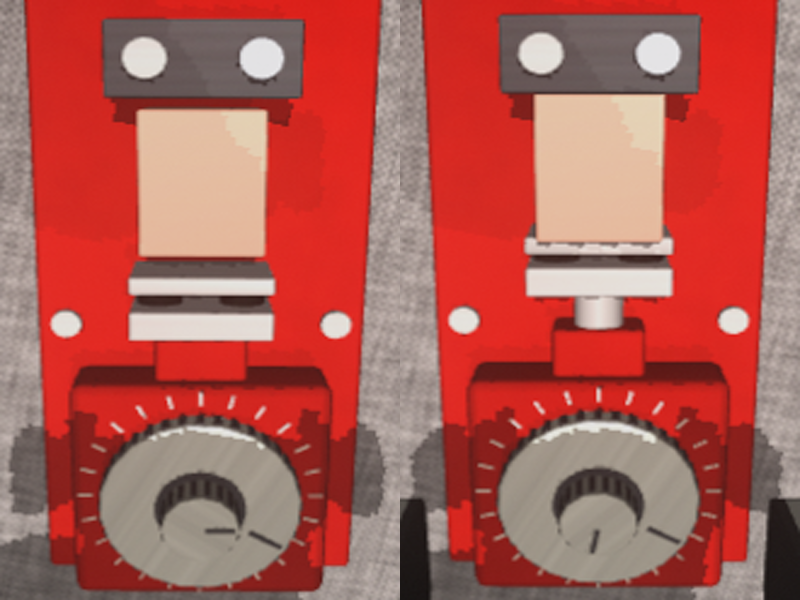

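The knob mark has turned about 100°, the ring mark is unchanged at (263,538), and the block is square against the stop and held by the pad. The hand is clear, so I'm handing in.

```bash
python3 -c "
from h import *
print(workorder.close_job())"
```

```text
the job is handed in; nothing more can be done
None
```

The pink block is clamped square against the stop at about 10 N (estimated from the wrist joint's torque), using only the inner knob with the outer ring left where it was; I eased the knob back about 1° near the end to settle the force, and the job was handed in at about 30 s.

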